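# Tap the bearing cup of a bench shaker square into its bore

### The arm

A 6-joint arm with a two-finger parallel gripper is mounted at the origin on the work surface. World frame = base frame: x ahead of the robot, y to its left, z up, the work surface at z = 0. Lengths are in m, angles in rad, forces in N, time in s.
With the tool pointing down it reaches from about 0.35 to 0.8 m from the base axis. Payload 7.3 kg.
Tool frame: the origin (TCP) lies at the very end of the fingers, on their centre line; the grasp point (between the pads) lies r.tcp_to_grasp behind it (r.tcp_to_grasp is the distance from the TCP to the grasp point, in m); z points along the fingers, y is the line along which they close (so a half turn about z gives the same grasp; the last joint's range is limited). The gripper opens to 85 mm and grips with 20 to 120 N. Pads are 22 mm wide; open, the fingers measure 114 mm over their backs; the gripper's body (76 mm by 85 mm) begins 54 mm behind the grasp point. The pads swing forward as they close: fully open they stand 13 mm farther back than shut.
Start: joints at [-1.364, 0.342, 1.524, -0, 1.275, -0.146], TCP at [0.181, -0.493, 0.231] pointing down, gripper open.
Joint ranges: [-2.53, 2.53], [-0.77, 2.02], [0.04, 2.7], [-1, 4.14], [0.28, 2.66], [-3.11, 3.11]. Speed limits (rad/s): [2.57, 2.57, 3.14, 3.14, 3.14, 3.14].

### API

Orientations are given as a unit quaternion [w, x, y, z].
In Python, from station import read_state, imaging, ticket, r gives the robot as it stands.
- The arm moves only by the tool carry_out, never from a script. Its arguments are lists of equal length, an entry for each row: "fingers": the closure, from -1 (fully open) to 1 (shut); "offset": the shift along the world's x, y, z normalised to -1 to 1, where 1 is 100 mm, a list of three; "delta_rot": the turn, a rotation vector about the world's x, y, z normalised to -1 to 1, where 1 is 180 degrees, a list of three. A call has 1 to 10 rows; each row is the pose to reach, as a shift and turn from the pose commanded when the call began, turning the shorter way round; what a row does not reach only later rows make up. A row lasts 1/12 s, in which the tool goes at most 41.7 mm and 7.16 degrees, less where a joint would pass 70% of its speed; a pose out of reach is approached as far as the arm can. A call with a number of a shift or a turn outside -1 to 1 is refused whole. A call with a gripper value outside its range is refused whole. The fingers move at their own pace and stop on an object; the grip force is fixed at half the most. Time passes only in rows, so rows that repeat a pose let the fingers close. It gives the time, the measured TCP pose, the force, the opening and the grip force at its end, in the units of the state.
- read_state(): the state, without advancing time (a new reading comes with each control period).
- imaging.read_camera(name): name is "side" or "top"; returns (picture, depth): 420x560x3 uint8, red, green, blue; 420x560 float32, m along the optical axis (not along the pixel's ray), 0 where there is no reading.
- imaging.camera_params(name): a dict with "fx", "fy", "cx", "cy" (pixels), "position" and "attitude" of the camera in the world. Camera axes: x right, y down, z forward; pixel columns grow to the right and rows downward; lengths in m; the calibration is good to about 2 mm. A picture is of the moment at which its call begins. camera_params takes no time and is no camera call.
- ticket.sign_off(): hands the job in; it is judged then, once.
The state is a dict: "t": time; "q": joint angles; "qd": joint speeds; "tau": joint torques, N m; "ee_pos": TCP position; "tcp_rot": TCP orientation; "wrist_force": force on the tool from outside, world axes, zero at the start; "wrist_torque": the same for the moment, N m; "grip_width": opening from 0.0 (shut) to 1.0 (fully open); "gripper_force": force on a finger pad.
Only numpy, scipy, OpenCV 4.12 (cv2) and the standard library are available. Lean on these libraries where they do the work, as an engineer would, in place of code of your own. Each camera call takes 0.05 s, during which the arm holds its last target. There are 200 camera calls.

### The job

Take the red-handled drift out of its wooden stand and tap the aluminium bearing cup fully home in the blue bore of the opened shaker: work around its rim, alternating between opposite sides and sinking one side only two or three millimetres at a time, so that it goes in square and never cocks. Touch the cup only with the drift, then stand the drift back in its stand with its shoulder down on the wood, and leave everything else on the bench where it is.

Things in the scene. Friction and masses are not known exactly. Their poses are not given: they have to be found in the camera images.
- shaker: opened bench shaker, fixed; white chassis 210 x 180 x 61 mm (x, y, height), blue bearing block 120 x 120 mm centred on it, its flat top 100 mm above the bench. Origin on the bench under its centre, z up. In the middle of the block a blind bore, 80 mm diameter, 26 mm deep; six orange sprung pads in its wall grip the cup; a brass shaft end (18 mm across) at its centre ends 6 mm below the block's top
- seat (a point): centre of the flat floor of the bore, on which the cup's underside rests when home; 74 mm above the bench, z up along the bore
- cup: aluminium ring, 76 mm outer, 44 mm inner diameter, 28 mm tall, 0.15 to 0.27 kg. Origin in the centre of its underside, z up its axis. Starts upright in the bore, underside 11 to 14 mm above the seat; home, its rim is 2 mm above the block's top. It stays where pushed. A push on one side of the rim (5 to 15 N) sinks mainly that side, so it leans
- cup_rim (a point): centre of the cup's upper rim plane, 28 mm above its underside, moves with the cup; the middle of the flat rim lies 30 mm from the axis
- stand: wooden block 80 x 80 x 60 mm fixed to the bench, with an upright blind hole (25 mm diameter, 58 mm deep) in the middle of its top. Origin under its centre on the bench. It may be left or right of the shaker
- drift: round drift 127 mm long, 0.12 kg: white shank 13 mm diameter, 55 mm long, then a red handle 28 mm diameter, 72 mm long with two black bands; the handle's flat underside is the shoulder. Origin at the centre of the flat white tip, z towards the handle. Starts upright in the stand, shoulder on the wood, tip 5 mm above the bench, handle 60 to 132 mm above the bench
- dishes: stack of four petri dishes, 90 mm diameter, 61 mm tall, bystander; origin under its centre
- lamp: low steel spirit lamp with a brass top, 76 mm diameter, 77 mm tall, bystander on the other side of the shaker from the stand; origin under its centre
- jar: amber jar with white cap, 60 mm diameter, 90 mm tall, bystander; origin under its centre
- wrench: steel wrench 150 mm long lying flat, bystander
- old_cup: worn dark steel ring of the same size as the cup (76 mm across, 28 mm tall), lying on the bench, bystander; origin under its centre
Things that resemble listed ones, but are neither listed nor needed, are in the scene too. What is shaped like the cup but pink is not meant.

How it is judged:
By the outcome, as a careful person would: the job done as asked, in the order asked, and still so for the second after the job is handed in, with the robot touching nothing.
It also fails if it takes over 72 s, if anything falls off the work surface, if the arm or the gripper's body presses on something with over 40 N, if the wrist force passes 120 N, or if a joint passes its speed limit or range.

## Working session

There is one attempt and no reset: what is moved stays moved. The work goes in short steps, Python scripts to look and compute and a tool call to move; the robot and the scene stay as the last step left them, time stands still between calls to the robot, and variables do not carry over. Pictures are saved under pics/ and viewed, at most 10 in all, crops included, and the job is handed in when it is done.

Besides the shell and the picture viewer there is one more tool, called after "Emit:" as name(argument=value, ...), one argument or row to a line, values as JSON. carry_out: Moves the arm, as the interface text tells. Its arguments: {"type":"object","properties":{"fingers":{"type":"array","items":{"type":"number"}},"offset":{"type":"array","items":{"type":"array","items":{"type":"number"}}},"delta_rot":{"type":"array","items":{"type":"array","items":{"type":"number"}}}},"required":["fingers","offset","delta_rot"]}

```bash
mkdir -p pics; ls
python3 - <<'E'
from station import read_state, imaging, ticket, r
import cv2,numpy as np
for n in ("top","side"):
    p,d=imaging.read_camera(n); cv2.imwrite(f"pics/{n}0.png",p[:,:,::-1]); np.savez(f"{n}0.npz",p=p,d=d)
    print(imaging.camera_params(n))
s=read_state(); print(s); print(r.tcp_to_grasp)
E
```

```text
pics
{'fx': 484.70783862669936, 'fy': 484.70783862669936, 'cx': 268.7728473573769, 'cy': 203.14877649919282, 'position': array([ 0.42668076, -0.06727076,  1.20664484]), 'attitude': array([ 0.05269662, -0.69766766,  0.71256001, -0.05235578])}
{'fx': 487.98022322262807, 'fy': 487.98022322262807, 'cx': 276.004408517034, 'cy': 208.09235898764817, 'position': array([ 0.48282917, -1.23479968,  0.91928438]), 'attitude': array([-0.46154831,  0.88593043, -0.03981937,  0.02269041])}
{'t': 0.1, 'q': array([-1.36399696e+00,  3.42681111e-01,  1.52491494e+00,  3.47397811e-06,
        1.27545044e+00, -1.46033534e-01]), 'qd': array([ 4.23073024e-04, -1.77509157e-03, -2.14238123e-03,  3.17201170e-07,
        1.04344798e-03, -4.01758108e-04]), 'tau': array([ 1.80642674e-03, -4.34449661e+01, -2.46490467e+01, -1.08880649e-04,
        4.66728903e-03, -1.35284903e-07]), 'ee_pos': array([ 0.18134641, -0.4922913 ,  0.2306832 ]), 'tcp_rot': array([-7.26635310e-04,  9.84478765e-01,  1.75502232e-01, -2.04219151e-05]), 'wrist_force': array([0.03350459, 0.39535176, 0.16786163]), 'wrist_torque': array([-0.00304553,  0.0234746 , -0.04455306]), 'gripper_force': 0.0, 'grip_width': 1.0021859941775306}
0.0187
```

View pics/top0.png

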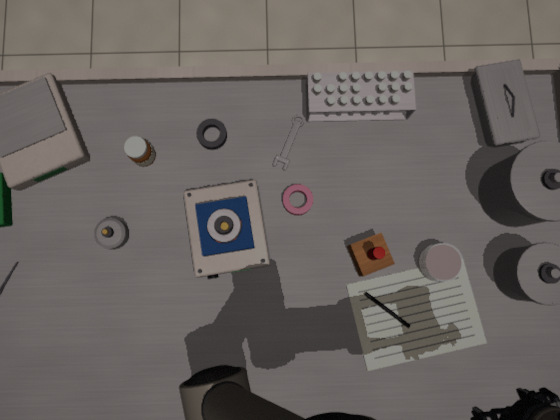

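View pics/side0.png

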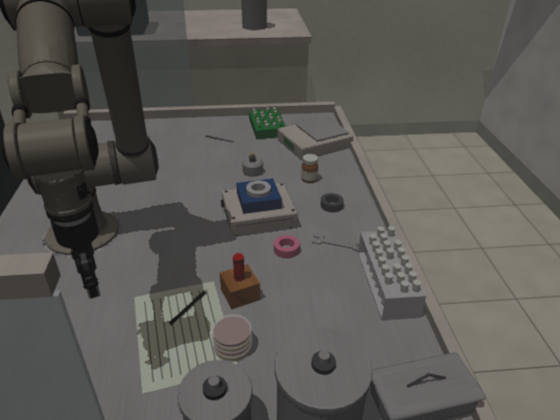

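The top view shows the shaker at (227,227) with the aluminium cup at (224,225). The stand is at (372,254) with the red handle at (378,254). There are three candidates for the cup: the silver ring in the blue block (224,225), the pink ring (297,199) and the dark ring (211,133). Only the silver one sits in the blue bore, so it is the one meant. I'll confirm with a crop.

```bash
cat > h.py <<'E'
import numpy as np,cv2
from scipy.spatial.transform import Rotation as R
from station import read_state, imaging, ticket, r
def cam(n):
    c=imaging.camera_params(n); a=c['attitude']; return c,R.from_quat([a[1],a[2],a[3],a[0]]).as_matrix(),np.array(c['position'])
def ray(n,uv,z):
    c,M,p=cam(n); uv=np.atleast_2d(uv).astype(float)
    d=np.c_[(uv[:,0]-c['cx'])/c['fx'],(uv[:,1]-c['cy'])/c['fy'],np.ones(len(uv))]@M.T
    return p+d*((z-p[2])/d[:,2])[:,None]
def cloud(n,d):
    c,M,p=cam(n); v,u=np.mgrid[:d.shape[0],:d.shape[1]]
    P=np.stack([(u-c['cx'])/c['fx']*d,(v-c['cy'])/c['fy']*d,d],-1)
    return P@M.T+p
def big(m):
    cs,_=cv2.findContours(m.astype(np.uint8),cv2.RETR_EXTERNAL,cv2.CHAIN_APPROX_NONE)
    return max(cs,key=cv2.contourArea)[:,0,:]
def proj(n,P):
    c,M,p=cam(n); q=(np.atleast_2d(P)-p)@M; return np.c_[q[:,0]/q[:,2]*c['fx']+c['cx'],q[:,1]/q[:,2]*c['fy']+c['cy']]
E
python3 - <<'E'
from h import *
for n in("top","side"):
    z=np.load(n+"0.npz"); p,d=z['p'],z['d']; C=cloud(n,d); h=cv2.cvtColor(p,cv2.COLOR_RGB2HSV)
    H,S,V=[h[...,i].astype(int) for i in range(3)]
    blue=(H>100)&(H<130)&(S>120)&(V>40); b=big(blue)
    w=ray(n,b,.1); rc=cv2.minAreaRect(w[:,:2].astype(np.float32)*1000); print(n,"block",rc)
    red=((H<5)|(H>174))&(S>180)&(V>60); rb=big(red)
    print("red px",cv2.boundingRect(rb), "max z", np.percentile(C[red][:,2],[5,50,90,98]))
    m=red&(C[...,2]>.127); print("handle top",m.sum(),C[m].mean(0) if m.any() else 0)
    (u,v),rad=cv2.minEnclosingCircle(rb); print(ray(n,[u,v],.132))
    wood=(H>5)&(H<20)&(S>120); m=np.zeros_like(wood);
    bb=big(wood); w=ray(n,bb,.06); print("wood",cv2.minAreaRect(w[:,:2].astype(np.float32)*1000))
    m=wood&(abs(C[...,2]-.06)<.006); print("wood top depth",m.sum(), cv2.minAreaRect(C[m][:,:2].astype(np.float32)*1000))
    # cup rim
    ctr=np.array(rc[0])/1000; rr=np.hypot(C[...,0]-ctr[0],C[...,1]-ctr[1])
    m=(rr<.045)&(C[...,2]>.106)&(S<90)
    X=C[m]; A=np.c_[X[:,:2]-ctr,np.ones(len(X))]; k=np.linalg.lstsq(A,X[:,2],rcond=None)[0]
    print("rim n",m.sum(),"plane",k, "z pct",np.percentile(X[:,2],[5,50,95]))
    cb=big(m); e=cv2.fitEllipse(ray(n,cb,k[2])[:,:2].astype(np.float32)*1000); print("rim ell",e)
    m=(rr<.085)&blue; print("block z",np.median(C[m][:,2]))
    lampn=None
p=np.load("top0.npz")['p']; a=cv2.resize(p[175:280,180:400],None,fx=3.6,fy=3.6,interpolation=cv2.INTER_CUBIC); cv2.imwrite("pics/crop.png",a[:,:,::-1])
E
```

```text
top block ((542.7012939453125, 34.69691467285156), (119.00386810302734, 117.3499526977539), 7.987481117248535)
red px (373, 247, 12, 12) max z [0.12619736 0.12968907 0.13207737 0.13373014]
handle top 106 [ 0.4726976  -0.30882916  0.13001896]
[[ 0.47240109 -0.30826855  0.132     ]]
wood ((471.6981506347656, -304.2912292480469), (78.43973541259766, 86.75906372070312), 20.17022705078125)
wood top depth 986 ((541.0482788085938, -33.676971435546875), (671.519287109375, 237.26832580566406), 70.66278076171875)
rim n 564 plane [-0.0002291  -0.00189958  0.11069232] z pct [0.10718355 0.11078696 0.11416336]
rim ell ((542.6243286132812, 36.24477767944336), (73.18549346923828, 73.47866821289062), 0.6119396090507507)
block z 0.09796645451782382
side block ((544.6761474609375, 31.797332763671875), (115.36162567138672, 113.02625274658203), 7.97758674621582)
red px (234, 254, 9, 6) max z [0.12631289 0.1290437  0.13099077 0.1315872 ]
handle top 38 [ 0.47565642 -0.30974382  0.12937757]
[[ 0.47614419 -0.31466588  0.132     ]]
wood ((472.99462890625, -313.9112548828125), (82.30534362792969, 79.27900695800781), 20.713027954101562)
wood top depth 514 ((583.3197021484375, -55.141143798828125), (660.632080078125, 107.53643035888672), 67.21495819091797)
rim n 209 plane [-0.00035549 -0.00036327  0.11048252] z pct [0.10704565 0.11059386 0.11349956]
rim ell ((547.6703491210938, 31.85848045349121), (71.66829681396484, 78.29987335205078), 164.28700256347656)
block z 0.09786596939635606
```

View pics/crop.png

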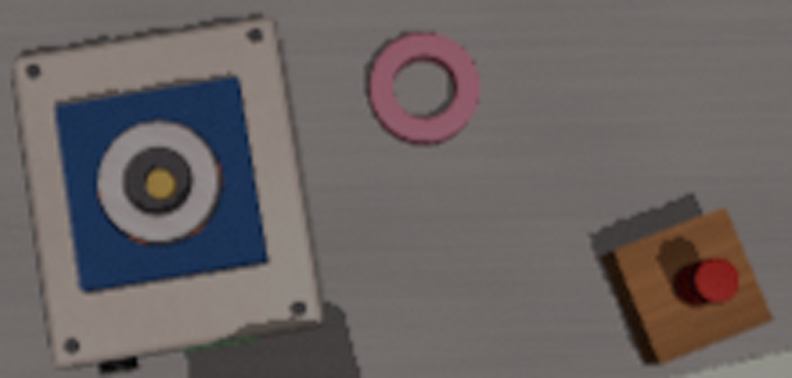

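The crop confirms it: the silver ring is in the blue bore at crop (158,182) and the drift's red handle is in the stand at (715,281). The tool yaw of 20° already matches the stand, so I'll keep that orientation and move over the drift.

Emit:
carry_out(
  fingers=[-1, -1, -1, -1],
  offset=[
    [0.33, 0.2, 0],
    [0.66, 0.4, 0],
    [1, 0.61, 0],
    [1, 0.61, 0],
  ],
  delta_rot=[
    [0, 0, 0],
    [0, 0, 0],
    [0, 0, 0],
    [0, 0, 0],
  ],
)

```text
t: 0.43
ee_pos: [0.2859, -0.4279, 0.231]
tcp_rot: [-0.001, 0.984, 0.178, 0.001]
wrist_force: [0.0, 0.8, 0.1]
grip_width: 0.998
gripper_force: 0.0
```

Emit:
carry_out(
  fingers=[-1, -1, -1, -1],
  offset=[
    [0.33, 0.2, 0],
    [0.66, 0.4, 0],
    [1, 0.61, 0],
    [1, 0.61, 0],
  ],
  delta_rot=[
    [0, 0, 0],
    [0, 0, 0],
    [0, 0, 0],
    [0, 0, 0],
  ],
)

```text
t: 0.77
ee_pos: [0.3858, -0.367, 0.231]
tcp_rot: [-0.001, 0.984, 0.178, 0.001]
wrist_force: [-0.1, -0.1, 0.0]
grip_width: 1.002
gripper_force: 0.0
```

Emit:
carry_out(
  fingers=[-1, -1, -1, -1, -1],
  offset=[
    [0.33, 0.2, 0],
    [0.66, 0.4, 0],
    [0.93, 0.61, 0],
    [0.93, 0.61, 0],
    [0.93, 0.61, 0],
  ],
  delta_rot=[
    [0, 0, 0],
    [0, 0, 0],
    [0, 0, 0],
    [0, 0, 0],
    [0, 0, 0],
  ],
)

```text
t: 1.18
ee_pos: [0.475, -0.3088, 0.2307]
tcp_rot: [-0.0, 0.984, 0.177, -0.0]
wrist_force: [0.2, 0.4, 0.6]
grip_width: 0.998
gripper_force: 0.0
```

Emit:
carry_out(
  fingers=[-1, -1, -1, -1, -1],
  offset=[
    [-0.01, -0.01, -0.3],
    [-0.01, -0.01, -0.6],
    [-0.01, -0.01, -0.8],
    [-0.01, -0.01, -1],
    [-0.01, -0.01, -1],
  ],
  delta_rot=[
    [0, 0, 0],
    [0, 0, 0],
    [0, 0, 0],
    [0, 0, 0],
    [0, 0, 0],
  ],
)

```text
t: 1.6
ee_pos: [0.4702, -0.3103, 0.1272]
tcp_rot: [-0.003, 0.985, 0.175, -0.003]
wrist_force: [-1.0, 0.2, 0.6]
grip_width: 0.999
gripper_force: 0.0
```

Emit:
carry_out(
  fingers=[-1, -1, -1, -1, -1, -1],
  offset=[
    [0, 0, -0.12],
    [0, 0, -0.24],
    [0, 0, -0.36],
    [0, 0, -0.48],
    [0, 0, -0.55],
    [0, 0, -0.55],
  ],
  delta_rot=[
    [0, 0, 0],
    [0, 0, 0],
    [0, 0, 0],
    [0, 0, 0],
    [0, 0, 0],
    [0, 0, 0],
  ],
)

```text
t: 2.1
ee_pos: [0.4724, -0.3111, 0.0758]
tcp_rot: [-0.001, 0.985, 0.175, -0.001]
wrist_force: [-0.4, -0.0, -0.9]
grip_width: 0.998
gripper_force: 0.0
```

Emit:
carry_out(
  fingers=[1, 1, 1, 1, 1, 1, 1, 1, 1, 1],
  offset=[
    [0, 0, 0],
    [0, 0, 0],
    [0, 0, 0],
    [0, 0, 0],
    [0, 0, 0],
    [0, 0, 0],
    [0, 0, 0],
    [0, 0, 0],
    [0, 0, 0],
    [0, 0, 0],
  ],
  delta_rot=[
    [0, 0, 0],
    [0, 0, 0],
    [0, 0, 0],
    [0, 0, 0],
    [0, 0, 0],
    [0, 0, 0],
    [0, 0, 0],
    [0, 0, 0],
    [0, 0, 0],
    [0, 0, 0],
  ],
)

```text
t: 2.93
ee_pos: [0.4736, -0.3108, 0.077]
tcp_rot: [0.0, 0.984, 0.176, 0.0]
wrist_force: [-1.1, 0.7, 5.7]
grip_width: 0.318
gripper_force: 58.7
```

Emit:
carry_out(
  fingers=[1, 1, 1, 1, 1, 1],
  offset=[
    [0, 0, 0.15],
    [0, 0, 0.35],
    [0, 0, 0.6],
    [0, 0, 0.85],
    [0, 0, 1],
    [0, 0, 1],
  ],
  delta_rot=[
    [0, 0, 0],
    [0, 0, 0],
    [0, 0, 0],
    [0, 0, 0],
    [0, 0, 0],
    [0, 0, 0],
  ],
)

```text
t: 3.43
ee_pos: [0.4748, -0.3118, 0.1797]
tcp_rot: [0.003, 0.984, 0.176, 0.002]
wrist_force: [0.6, -0.3, -0.6]
grip_width: 0.306
gripper_force: 59.1
```

Emit:
carry_out(
  fingers=[1, 1, 1, 1, 1],
  offset=[
    [0, 0, 0.2],
    [0, 0, 0.4],
    [0, 0, 0.5],
    [0, 0, 0.5],
    [0, 0, 0.5],
  ],
  delta_rot=[
    [0, 0, 0],
    [0, 0, 0],
    [0, 0, 0],
    [0, 0, 0],
    [0, 0, 0],
  ],
)

```text
t: 3.85
ee_pos: [0.4732, -0.3105, 0.2253]
tcp_rot: [-0.0, 0.984, 0.175, -0.0]
wrist_force: [0.6, -0.3, -2.1]
grip_width: 0.313
gripper_force: 59.1
```

Run:
```python
from h import *
s=read_state(); print(s['ee_pos'],s['tcp_rot'],s['wrist_force'])
for n in("top","side"):
    p,d=imaging.read_camera(n); np.savez(f"{n}1.npz",p=p,d=d)
    uv=proj(n,s['ee_pos'])[0]; print(n,uv)
    if n=="side":
        u,v=uv.astype(int); a=p[max(v-60,0):v+90,u-75:u+75]; cv2.imwrite("pics/s1.png",cv2.resize(a,None,fx=4,fy=4,interpolation=cv2.INTER_CUBIC)[:,:,::-1]); print(u-75,v-60)
```

```text
[ 0.47323033 -0.31050612  0.22528917] [-2.89369338e-04  9.84483688e-01  1.75475674e-01 -2.68214021e-04] [ 0.56454117 -0.30970764 -2.07590781]
top [389.84624944 249.86929395]
side [235.08492398 225.77685644]
160 165
```

View pics/s1.png

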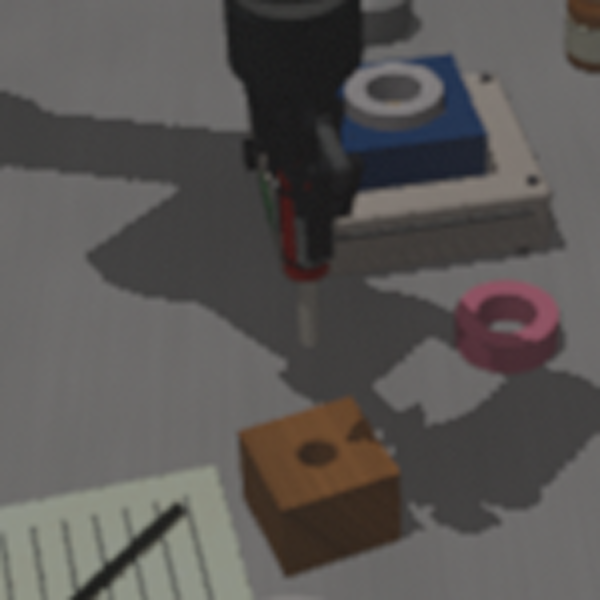

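The drift is held upright, with its tip at crop (309,344), full image about (237,251). The stand hole is empty at crop (318,454). Next I'll measure the drift in the hand from the depth cloud.

```bash
cat >> h.py <<'E'
def drift(n,d,tcp,show=True):
    # surface points of the held drift below the fingers, per z-slice
    C=cloud(n,d); m=(np.hypot(C[...,0]-tcp[0],C[...,1]-tcp[1])<.03)&(C[...,2]<tcp[2]-.002)&(C[...,2]>tcp[2]-.085)
    return C[m],np.argwhere(m)
E
python3 - <<'E'
from h import *
s=read_state(); t=s['ee_pos']
d=np.load("side1.npz")['d']; P,px=drift("side",d,t)
for z0 in np.arange(t[2]-.08,t[2],.006):
    k=(P[:,2]>=z0)&(P[:,2]<z0+.006)
    if k.sum(): print(round(z0-t[2],3),k.sum(),(P[k].mean(0)-t).round(4),"x ext",(P[k][:,0].min()-t[0]).round(4),(P[k][:,0].max()-t[0]).round(4), px[k][:,1].min(),px[k][:,1].max(),px[k][:,0].max())
for z in(-.07,-.072,-.075): print(z,proj("side",t+[0,0,z]))
# hole in stand (dark) in both cameras
for n in("top","side"):
    p=np.load(n+"1.npz")['p']; c=proj(n,[.474,-.31,.06])[0].astype(int); hv=cv2.cvtColor(p,cv2.COLOR_RGB2HSV)
    w=p[c[1]-9:c[1]+10,c[0]-9:c[0]+10].astype(int).sum(2); 
    print(n,c); print(w)
E
```

```text
-0.074 9 [ 0.0047 -0.0043 -0.0711] x ext -0.0008 0.0092 236 240 251
-0.068 12 [ 0.0034 -0.0047 -0.0652] x ext -0.0028 0.0094 235 240 250
-0.062 10 [ 0.0025 -0.0048 -0.0588] x ext -0.0027 0.0095 235 240 247
-0.056 13 [ 0.0042 -0.0046 -0.0528] x ext -0.0024 0.0099 235 240 246
-0.05 9 [ 0.0027 -0.0051 -0.047 ] x ext -0.002 0.0076 235 239 244
-0.044 11 [ 0.0032 -0.0052 -0.0409] x ext -0.0017 0.0079 235 239 242
-0.038 8 [ 0.0041 -0.0047 -0.0354] x ext 0.0007 0.0082 236 239 240
-0.032 11 [ 0.0028 -0.0051 -0.0293] x ext -0.0014 0.0084 235 239 238
-0.026 2 [ 0.0048 -0.0087 -0.0251] x ext 0.0036 0.0059 237 238 237
-0.02 14 [ 0.0024 -0.0102 -0.0165] x ext -0.01 0.0158 231 242 235
-0.014 24 [ 0.0051 -0.0112 -0.0114] x ext -0.0076 0.016 232 242 234
-0.008 12 [-0.0027 -0.0119 -0.0049] x ext -0.0097 0.0113 231 240 232
-0.07 [[236.21856159 248.8619575 ]]
-0.072 [[236.25395462 249.49330034]]
-0.075 [[236.30691688 250.43804393]]
top [372 253]
[[246 179 141 143 138 144 226 253 249 250 252 255 259 262 264 265 265 264
  259]
 [246 209 160 142 144 180 235 254 259 262 264 264 265 268 268 260 257 250
  255
[... 2234 characters left out ...]
 127 130 136 135 142 143 142 151 193 224 235
  234]
 [211 215 220 223 213 175 134 124 127 137 138 141 141 144 166 201 224 232
  234]
 [213 211 217 221 221 203 165 138 130 133 142 145 157 178 203 220 227 229
  234]
 [212 212 215 222 222 216 205 186 176 176 172 179 196 216 229 228 226 228
  229]
 [212 212 211 214 220 221 217 218 222 222 217 217 222 229 231 228 225 225
  225]
 [215 216 214 215 219 224 222 218 221 230 234 231 223 227 230 229 228 228
  222]
 [213 215 211 214 217 219 222 219 218 223 236 233 226 221 226 233 227 228
  223]
 [212 218 213 213 212 216 221 222 215 220 229 235 230 225 224 229 231 229
  228]
 [210 216 218 212 214 216 220 224 221 218 223 234 237 228 225 228 231 222
  211]]
```

Emit:
carry_out(
  fingers=[1, 1, 1, 1],
  offset=[
    [0.06, 0.25, 0],
    [0.12, 0.6, 0],
    [0.2, 1, 0],
    [0.2, 1, 0],
  ],
  delta_rot=[
    [0, 0, 0],
    [0, 0, 0],
    [0, 0, 0],
    [0, 0, 0],
  ],
)

```text
t: 4.28
ee_pos: [0.4936, -0.2044, 0.2249]
tcp_rot: [-0.002, 0.984, 0.178, -0.001]
wrist_force: [0.1, 0.5, -0.7]
grip_width: 0.313
gripper_force: 59.5
```

Emit:
carry_out(
  fingers=[1, 1, 1, 1],
  offset=[
    [0.07, 0.33, 0],
    [0.14, 0.66, 0],
    [0.2, 1, 0],
    [0.2, 1, 0],
  ],
  delta_rot=[
    [0, 0, 0],
    [0, 0, 0],
    [0, 0, 0],
    [0, 0, 0],
  ],
)

```text
t: 4.62
ee_pos: [0.5134, -0.1054, 0.2251]
tcp_rot: [-0.002, 0.984, 0.178, -0.001]
wrist_force: [0.9, 1.1, -1.6]
grip_width: 0.312
gripper_force: 59.7
```

Emit:
carry_out(
  fingers=[1, 1, 1, 1],
  offset=[
    [0.07, 0.33, 0],
    [0.14, 0.66, 0],
    [0.2, 1, 0],
    [0.2, 1, 0],
  ],
  delta_rot=[
    [0, 0, 0],
    [0, 0, 0],
    [0, 0, 0],
    [0, 0, 0],
  ],
)

```text
t: 4.95
ee_pos: [0.5334, -0.0059, 0.2251]
tcp_rot: [-0.001, 0.984, 0.178, -0.001]
wrist_force: [-0.1, -0.0, -1.9]
grip_width: 0.315
gripper_force: 59.8
```

Emit:
carry_out(
  fingers=[1, 1, 1, 1, 1],
  offset=[
    [0.05, 0.25, 0],
    [0.08, 0.44, -0.1],
    [0.08, 0.44, -0.2],
    [0.08, 0.44, -0.2],
    [0.08, 0.44, -0.2],
  ],
  delta_rot=[
    [0, 0, 0],
    [0, 0, 0],
    [0, 0, 0],
    [0, 0, 0],
    [0, 0, 0],
  ],
)

```text
t: 5.37
ee_pos: [0.5407, 0.0325, 0.2051]
tcp_rot: [-0.0, 0.984, 0.175, -0.001]
wrist_force: [-0.7, 0.1, -1.8]
grip_width: 0.313
gripper_force: 59.8
```

Run:
```python
from h import *
s=read_state(); t=s['ee_pos']; print(t,s['wrist_force'])
n="side"
p,d=imaging.read_camera(n); np.savez("side2.npz",p=p,d=d)
P,px=drift(n,d,t)
k=(P[:,2]<t[2]-.03)&(P[:,2]>t[2]-.072); print("shank off",(P[k].mean(0)-t).round(4), px[k][:,1].min(),px[k][:,1].max(),px[k][:,0].max())
u,v=proj(n,[.544,.034,.12])[0].astype(int); print(u-50,v-38)
cv2.imwrite("pics/s2.png",cv2.resize(p[v-38:v+38,u-50:u+50],None,fx=8,fy=8,interpolation=cv2.INTER_CUBIC)[:,:,::-1])
```

```text
[0.54072526 0.03247617 0.20509701] [-0.74159337  0.06038197 -1.83001711]
shank off [ 0.0039 -0.0045 -0.0497] 255 259 182
207 146
```

View pics/s2.png

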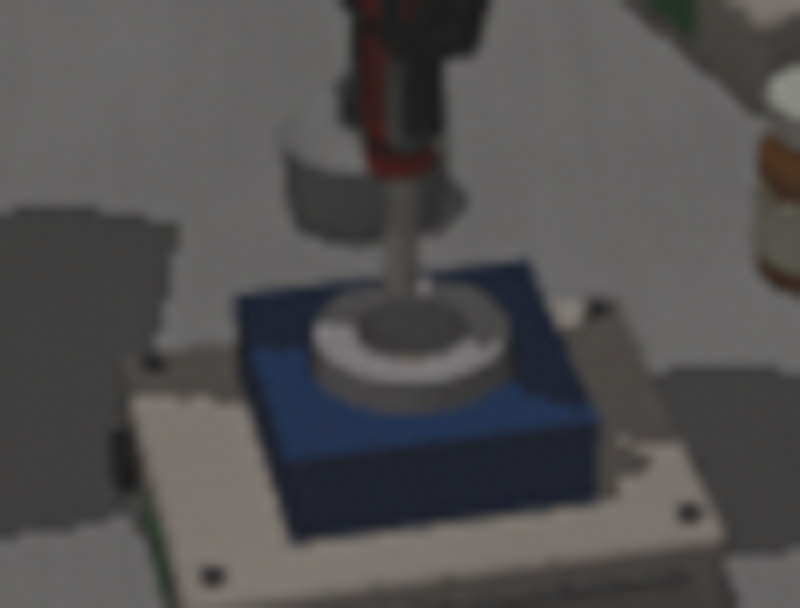

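The tip is at crop (400,297) and the rim ellipse is centred at (411,331). Allowing for the height of the tip above the rim, the drift needs to go about +4 mm in x and +1 mm in y to be over the axis. In commanded coordinates the centre is (0.545,0.034). First press is on the +x side.

Emit:
carry_out(
  fingers=[1, 1, 1, 1, 1, 1],
  offset=[
    [0.17, 0.01, 0],
    [0.34, 0.01, 0],
    [0.34, 0.01, -0.05],
    [0.34, 0.01, -0.1],
    [0.34, 0.01, -0.14],
    [0.34, 0.01, -0.14],
  ],
  delta_rot=[
    [0, 0, 0],
    [0, 0, 0],
    [0, 0, 0],
    [0, 0, 0],
    [0, 0, 0],
    [0, 0, 0],
  ],
)

```text
t: 5.92
ee_pos: [0.5741, 0.0339, 0.1911]
tcp_rot: [-0.0, 0.985, 0.175, -0.001]
wrist_force: [0.6, 0.3, -0.8]
grip_width: 0.314
gripper_force: 59.8
```

Emit:
carry_out(
  fingers=[1, 1, 1, 1],
  offset=[
    [0, 0, -0.01],
    [0, 0, -0.02],
    [0, 0, -0.03],
    [0, 0, -0.03],
  ],
  delta_rot=[
    [0, 0, 0],
    [0, 0, 0],
    [0, 0, 0],
    [0, 0, 0],
  ],
)

```text
t: 6.25
ee_pos: [0.5753, 0.0344, 0.1893]
tcp_rot: [0.0, 0.984, 0.176, 0.0]
wrist_force: [0.3, -0.9, -2.0]
grip_width: 0.309
gripper_force: 59.8
```

Emit:
carry_out(
  fingers=[1, 1],
  offset=[
    [0, 0, -0.01],
    [0, 0, -0.01],
  ],
  delta_rot=[
    [0, 0, 0],
    [0, 0, 0],
  ],
)

```text
t: 6.42
ee_pos: [0.5754, 0.0344, 0.1883]
tcp_rot: [0.0, 0.984, 0.176, -0.0]
wrist_force: [0.6, 0.7, -1.0]
grip_width: 0.314
gripper_force: 59.8
```

Emit:
carry_out(
  fingers=[1, 1],
  offset=[
    [0, 0, -0.01],
    [0, 0, -0.01],
  ],
  delta_rot=[
    [0, 0, 0],
    [0, 0, 0],
  ],
)

```text
t: 6.58
ee_pos: [0.5754, 0.0343, 0.1872]
tcp_rot: [0.0, 0.984, 0.176, -0.0]
wrist_force: [0.1, -0.5, -1.6]
grip_width: 0.312
gripper_force: 59.8
```

Emit:
carry_out(
  fingers=[1, 1],
  offset=[
    [0, 0, -0.01],
    [0, 0, -0.01],
  ],
  delta_rot=[
    [0, 0, 0],
    [0, 0, 0],
  ],
)

```text
t: 6.75
ee_pos: [0.5754, 0.0343, 0.1861]
tcp_rot: [0.0, 0.984, 0.175, -0.0]
wrist_force: [-0.4, 1.5, -0.4]
grip_width: 0.317
gripper_force: 59.8
```

Emit:
carry_out(
  fingers=[1, 1],
  offset=[
    [0, 0, -0.01],
    [0, 0, -0.01],
  ],
  delta_rot=[
    [0, 0, 0],
    [0, 0, 0],
  ],
)

```text
t: 6.92
ee_pos: [0.5754, 0.0343, 0.1851]
tcp_rot: [0.0, 0.984, 0.175, -0.0]
wrist_force: [0.2, -0.2, -1.5]
grip_width: 0.315
gripper_force: 59.8
```

Emit:
carry_out(
  fingers=[1, 1],
  offset=[
    [0, 0, -0.01],
    [0, 0, -0.01],
  ],
  delta_rot=[
    [0, 0, 0],
    [0, 0, 0],
  ],
)

```text
t: 7.08
ee_pos: [0.5755, 0.0344, 0.1846]
tcp_rot: [0.0, 0.984, 0.175, 0.0]
wrist_force: [0.3, 1.0, 0.1]
grip_width: 0.31
gripper_force: 59.8
```

Emit:
carry_out(
  fingers=[1, 1, 1],
  offset=[
    [0, 0, -0.01],
    [0, 0, -0.01],
    [0, 0, -0.01],
  ],
  delta_rot=[
    [0, 0, 0],
    [0, 0, 0],
    [0, 0, 0],
  ],
)

```text
t: 7.33
ee_pos: [0.5757, 0.0344, 0.1837]
tcp_rot: [0.0, 0.984, 0.176, 0.001]
wrist_force: [-0.5, 0.8, 3.5]
grip_width: 0.315
gripper_force: 59.8
```

Emit:
carry_out(
  fingers=[1, 1, 1],
  offset=[
    [0, 0, -0.01],
    [0, 0, -0.01],
    [0, 0, -0.01],
  ],
  delta_rot=[
    [0, 0, 0],
    [0, 0, 0],
    [0, 0, 0],
  ],
)

```text
t: 7.58
ee_pos: [0.5758, 0.0344, 0.1826]
tcp_rot: [0.0, 0.984, 0.175, 0.001]
wrist_force: [0.4, 2.0, 5.4]
grip_width: 0.311
gripper_force: 59.9
```

Emit:
carry_out(
  fingers=[1, 1, 1, 1, 1, 1, 1, 1],
  offset=[
    [0, 0, 0.05],
    [0, 0, 0.1],
    [-0.2, 0, 0.1],
    [-0.4, 0, 0.1],
    [-0.6, 0, 0.1],
    [-0.6, 0, 0.1],
    [-0.6, 0, 0.06],
    [-0.6, 0, 0.05],
  ],
  delta_rot=[
    [0, 0, 0],
    [0, 0, 0],
    [0, 0, 0],
    [0, 0, 0],
    [0, 0, 0],
    [0, 0, 0],
    [0, 0, 0],
    [0, 0, 0],
  ],
)

```text
t: 8.25
ee_pos: [0.5158, 0.0342, 0.187]
tcp_rot: [0.0, 0.984, 0.175, 0.0]
wrist_force: [0.3, -0.7, -1.7]
grip_width: 0.31
gripper_force: 59.8
```

Emit:
carry_out(
  fingers=[1, 1, 1],
  offset=[
    [0, 0, -0.01],
    [0, 0, -0.02],
    [0, 0, -0.02],
  ],
  delta_rot=[
    [0, 0, 0],
    [0, 0, 0],
    [0, 0, 0],
  ],
)

```text
t: 8.5
ee_pos: [0.5159, 0.0342, 0.185]
tcp_rot: [0.0, 0.984, 0.175, -0.0]
wrist_force: [0.4, -0.2, -1.2]
grip_width: 0.314
gripper_force: 59.8
```

Emit:
carry_out(
  fingers=[1, 1, 1],
  offset=[
    [0, 0, -0.01],
    [0, 0, -0.01],
    [0, 0, -0.01],
  ],
  delta_rot=[
    [0, 0, 0],
    [0, 0, 0],
    [0, 0, 0],
  ],
)

```text
t: 8.75
ee_pos: [0.5157, 0.0342, 0.1844]
tcp_rot: [0.0, 0.984, 0.175, 0.0]
wrist_force: [0.3, -1.3, 0.6]
grip_width: 0.313
gripper_force: 59.7
```

Emit:
carry_out(
  fingers=[1, 1, 1],
  offset=[
    [0, 0, -0.01],
    [0, 0, -0.01],
    [0, 0, -0.01],
  ],
  delta_rot=[
    [0, 0, 0],
    [0, 0, 0],
    [0, 0, 0],
  ],
)

```text
t: 9.0
ee_pos: [0.5156, 0.0341, 0.1835]
tcp_rot: [0.0, 0.984, 0.175, 0.0]
wrist_force: [0.1, -1.4, 3.0]
grip_width: 0.311
gripper_force: 59.7
```

Emit:
carry_out(
  fingers=[1, 1, 1],
  offset=[
    [0, 0, -0.01],
    [0, 0, -0.02],
    [0, 0, -0.02],
  ],
  delta_rot=[
    [0, 0, 0],
    [0, 0, 0],
    [0, 0, 0],
  ],
)

```text
t: 9.25
ee_pos: [0.5153, 0.0342, 0.1813]
tcp_rot: [0.0, 0.984, 0.176, -0.0]
wrist_force: [-1.5, -1.9, 3.9]
grip_width: 0.315
gripper_force: 59.8
```

```bash
cat >> h.py <<'E'
def rim(d,n="side",ctr=(.5465,.033)):
    C=cloud(n,d); rr=np.hypot(C[...,0]-ctr[0],C[...,1]-ctr[1]); m=(rr>.024)&(rr<.036)&(C[...,2]>.098)&(C[...,2]<.125)
    X=C[m]; A=np.c_[X[:,:2]-ctr,np.ones(len(X))]
    for _ in range(4):
        k=np.linalg.lstsq(A,X[:,2],rcond=None)[0]; e=abs(A@k-X[:,2]); g=e<max(.003,2*np.median(e)); A,X=A[g],X[g]
    return len(X),k.round(4)
E
python3 - <<'E'
from h import *
print(read_state()['ee_pos'],read_state()['wrist_force'])
print("before",rim(np.load("side0.npz")['d']),rim(np.load("side2.npz")['d']))
p,d=imaging.read_camera("side"); np.savez("side3.npz",p=p,d=d); print("now",rim(d))
u,v=207,146
cv2.imwrite("pics/s3.png",cv2.resize(p[v:v+76,u:u+100],None,fx=8,fy=8,interpolation=cv2.INTER_CUBIC)[:,:,::-1])
E
```

```text
[0.51526515 0.03416928 0.18127535] [-1.47463981 -1.88135834  3.9375982 ]
before (115, array([-0.0101,  0.0051,  0.1106])) (120, array([0.0133, 0.0182, 0.1104]))
now (93, array([ 0.0164, -0.0005,  0.1079]))
```

View pics/s3.png

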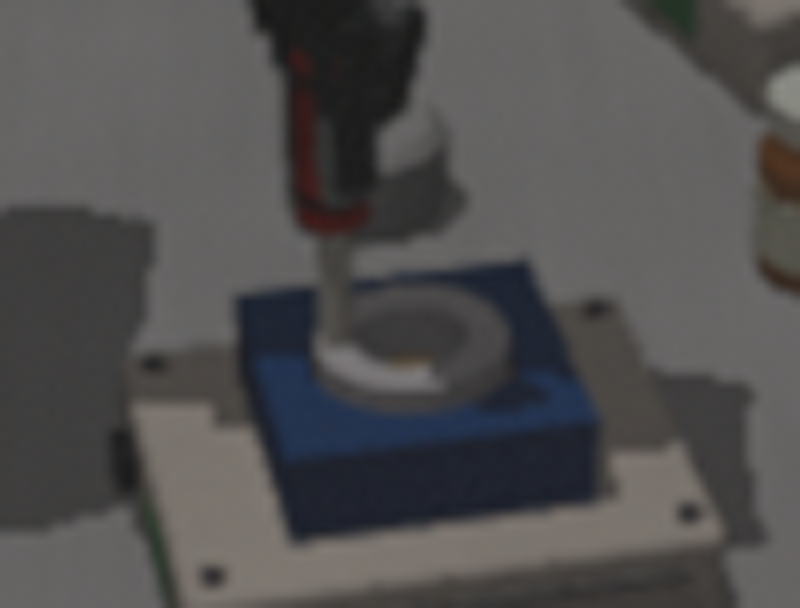

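The cup is sinking: the rim's mean height in depth fell from 110.5 to 107.9 mm. The tip sits squarely on the left of the rim, at crop (335,340). Next is the +y side, then −y.

Emit:
carry_out(
  fingers=[1, 1, 1, 1, 1, 1, 1],
  offset=[
    [0, 0, 0.05],
    [0, 0, 0.09],
    [0.15, 0.15, 0.09],
    [0.3, 0.3, 0.09],
    [0.3, 0.3, 0.09],
    [0.3, 0.3, 0.05],
    [0.3, 0.3, 0.03],
  ],
  delta_rot=[
    [0, 0, 0],
    [0, 0, 0],
    [0, 0, 0],
    [0, 0, 0],
    [0, 0, 0],
    [0, 0, 0],
    [0, 0, 0],
  ],
)

```text
t: 9.88
ee_pos: [0.5447, 0.0643, 0.1835]
tcp_rot: [-0.0, 0.984, 0.176, -0.001]
wrist_force: [-0.0, -0.4, -1.6]
grip_width: 0.313
gripper_force: 59.6
```

Emit:
carry_out(
  fingers=[1, 1, 1, 1],
  offset=[
    [0, 0, -0.01],
    [0, 0, -0.02],
    [0, 0, -0.03],
    [0, 0, -0.03],
  ],
  delta_rot=[
    [0, 0, 0],
    [0, 0, 0],
    [0, 0, 0],
    [0, 0, 0],
  ],
)

```text
t: 10.22
ee_pos: [0.545, 0.0641, 0.1816]
tcp_rot: [-0.0, 0.985, 0.175, -0.0]
wrist_force: [-1.0, 0.1, 2.6]
grip_width: 0.308
gripper_force: 59.9
```

Emit:
carry_out(
  fingers=[1, 1, 1],
  offset=[
    [0, 0, -0.01],
    [0, 0, -0.015],
    [0, 0, -0.015],
  ],
  delta_rot=[
    [0, 0, 0],
    [0, 0, 0],
    [0, 0, 0],
  ],
)

```text
t: 10.47
ee_pos: [0.5453, 0.0644, 0.1801]
tcp_rot: [-0.0, 0.984, 0.175, 0.0]
wrist_force: [-2.4, 0.8, 3.8]
grip_width: 0.312
gripper_force: 59.9
```

Emit:
carry_out(
  fingers=[1, 1, 1, 1, 1, 1, 1, 1],
  offset=[
    [0, 0, 0.05],
    [0, 0, 0.1],
    [0, -0.2, 0.1],
    [0, -0.4, 0.1],
    [0, -0.6, 0.1],
    [0, -0.6, 0.1],
    [0, -0.6, 0.06],
    [0, -0.6, 0.04],
  ],
  delta_rot=[
    [0, 0, 0],
    [0, 0, 0],
    [0, 0, 0],
    [0, 0, 0],
    [0, 0, 0],
    [0, 0, 0],
    [0, 0, 0],
    [0, 0, 0],
  ],
)

```text
t: 11.13
ee_pos: [0.5455, 0.0045, 0.1835]
tcp_rot: [-0.0, 0.985, 0.175, 0.0]
wrist_force: [-0.9, 0.2, -1.1]
grip_width: 0.31
gripper_force: 59.7
```

Emit:
carry_out(
  fingers=[1, 1, 1],
  offset=[
    [0, 0, -0.01],
    [0, 0, -0.02],
    [0, 0, -0.02],
  ],
  delta_rot=[
    [0, 0, 0],
    [0, 0, 0],
    [0, 0, 0],
  ],
)

```text
t: 11.38
ee_pos: [0.5454, 0.005, 0.1817]
tcp_rot: [-0.0, 0.984, 0.176, -0.0]
wrist_force: [0.1, -0.0, -1.4]
grip_width: 0.311
gripper_force: 59.7
```

Emit:
carry_out(
  fingers=[1, 1, 1],
  offset=[
    [0, 0, -0.01],
    [0, 0, -0.02],
    [0, 0, -0.02],
  ],
  delta_rot=[
    [0, 0, 0],
    [0, 0, 0],
    [0, 0, 0],
  ],
)

```text
t: 11.63
ee_pos: [0.5457, 0.0046, 0.1801]
tcp_rot: [0.0, 0.984, 0.176, 0.0]
wrist_force: [-0.1, 0.8, 2.4]
grip_width: 0.315
gripper_force: 59.7
```

Emit:
carry_out(
  fingers=[1, 1, 1, 1, 1, 1, 1],
  offset=[
    [0, 0, 0.05],
    [0, 0, 0.09],
    [0.15, 0.15, 0.09],
    [0.3, 0.3, 0.09],
    [0.3, 0.3, 0.09],
    [0.3, 0.3, 0.05],
    [0.3, 0.3, 0.02],
  ],
  delta_rot=[
    [0, 0, 0],
    [0, 0, 0],
    [0, 0, 0],
    [0, 0, 0],
    [0, 0, 0],
    [0, 0, 0],
    [0, 0, 0],
  ],
)

```text
t: 12.22
ee_pos: [0.575, 0.0341, 0.1813]
tcp_rot: [0.0, 0.984, 0.176, -0.0]
wrist_force: [-0.3, -1.3, -1.3]
grip_width: 0.312
gripper_force: 59.7
```

Emit:
carry_out(
  fingers=[1, 1, 1, 1, 1],
  offset=[
    [0, 0, -0.01],
    [0, 0, -0.02],
    [0, 0, -0.03],
    [0, 0, -0.04],
    [0, 0, -0.04],
  ],
  delta_rot=[
    [0, 0, 0],
    [0, 0, 0],
    [0, 0, 0],
    [0, 0, 0],
    [0, 0, 0],
  ],
)

```text
t: 12.63
ee_pos: [0.5753, 0.0341, 0.1782]
tcp_rot: [0.0, 0.985, 0.175, 0.0]
wrist_force: [-1.2, -0.1, 3.6]
grip_width: 0.313
gripper_force: 59.9
```

Emit:
carry_out(
  fingers=[1, 1, 1, 1, 1, 1, 1, 1],
  offset=[
    [0, 0, 0.05],
    [0, 0, 0.1],
    [-0.2, 0, 0.1],
    [-0.4, 0, 0.1],
    [-0.6, 0, 0.1],
    [-0.6, 0, 0.1],
    [-0.6, 0, 0.06],
    [-0.6, 0, 0.04],
  ],
  delta_rot=[
    [0, 0, 0],
    [0, 0, 0],
    [0, 0, 0],
    [0, 0, 0],
    [0, 0, 0],
    [0, 0, 0],
    [0, 0, 0],
    [0, 0, 0],
  ],
)

```text
t: 13.3
ee_pos: [0.5163, 0.0342, 0.1819]
tcp_rot: [0.0, 0.984, 0.175, 0.001]
wrist_force: [-0.5, -0.4, -1.7]
grip_width: 0.317
gripper_force: 59.7
```

Emit:
carry_out(
  fingers=[1, 1, 1, 1, 1],
  offset=[
    [0, 0, -0.01],
    [0, 0, -0.02],
    [0, 0, -0.03],
    [0, 0, -0.04],
    [0, 0, -0.04],
  ],
  delta_rot=[
    [0, 0, 0],
    [0, 0, 0],
    [0, 0, 0],
    [0, 0, 0],
    [0, 0, 0],
  ],
)

```text
t: 13.72
ee_pos: [0.5158, 0.0341, 0.1779]
tcp_rot: [0.0, 0.984, 0.176, 0.0]
wrist_force: [-1.3, 0.3, 2.3]
grip_width: 0.311
gripper_force: 59.7
```

Emit:
carry_out(
  fingers=[1, 1, 1, 1, 1, 1, 1],
  offset=[
    [0, 0, 0.05],
    [0, 0, 0.09],
    [0.15, 0.15, 0.09],
    [0.3, 0.3, 0.09],
    [0.3, 0.3, 0.09],
    [0.3, 0.3, 0.05],
    [0.3, 0.3, 0.02],
  ],
  delta_rot=[
    [0, 0, 0],
    [0, 0, 0],
    [0, 0, 0],
    [0, 0, 0],
    [0, 0, 0],
    [0, 0, 0],
    [0, 0, 0],
  ],
)

```text
t: 14.3
ee_pos: [0.5449, 0.0642, 0.1793]
tcp_rot: [0.0, 0.984, 0.176, -0.0]
wrist_force: [0.2, -1.1, -0.8]
grip_width: 0.311
gripper_force: 59.6
```

Emit:
carry_out(
  fingers=[1, 1, 1, 1, 1],
  offset=[
    [0, 0, -0.01],
    [0, 0, -0.02],
    [0, 0, -0.03],
    [0, 0, -0.04],
    [0, 0, -0.04],
  ],
  delta_rot=[
    [0, 0, 0],
    [0, 0, 0],
    [0, 0, 0],
    [0, 0, 0],
    [0, 0, 0],
  ],
)

```text
t: 14.72
ee_pos: [0.5449, 0.0643, 0.1763]
tcp_rot: [-0.0, 0.985, 0.175, -0.0]
wrist_force: [-2.2, 0.3, 3.5]
grip_width: 0.318
gripper_force: 60.0
```

Emit:
carry_out(
  fingers=[1, 1, 1, 1, 1, 1, 1, 1],
  offset=[
    [0, 0, 0.05],
    [0, 0, 0.1],
    [0, -0.2, 0.1],
    [0, -0.4, 0.1],
    [0, -0.6, 0.1],
    [0, -0.6, 0.1],
    [0, -0.6, 0.06],
    [0, -0.6, 0.04],
  ],
  delta_rot=[
    [0, 0, 0],
    [0, 0, 0],
    [0, 0, 0],
    [0, 0, 0],
    [0, 0, 0],
    [0, 0, 0],
    [0, 0, 0],
    [0, 0, 0],
  ],
)

```text
t: 15.38
ee_pos: [0.5454, 0.0045, 0.1796]
tcp_rot: [-0.0, 0.985, 0.175, 0.0]
wrist_force: [-0.3, 0.7, -0.8]
grip_width: 0.315
gripper_force: 59.6
```

Emit:
carry_out(
  fingers=[1, 1, 1, 1, 1],
  offset=[
    [0, 0, -0.01],
    [0, 0, -0.02],
    [0, 0, -0.03],
    [0, 0, -0.04],
    [0, 0, -0.04],
  ],
  delta_rot=[
    [0, 0, 0],
    [0, 0, 0],
    [0, 0, 0],
    [0, 0, 0],
    [0, 0, 0],
  ],
)

```text
t: 15.8
ee_pos: [0.5456, 0.0047, 0.1762]
tcp_rot: [0.0, 0.984, 0.176, 0.0]
wrist_force: [-0.8, 1.5, 3.3]
grip_width: 0.311
gripper_force: 59.6
```

Run:
```python
from h import *
p,d=imaging.read_camera("side"); np.savez("side4.npz",p=p,d=d); print("now",rim(d),read_state()['ee_pos'])
P,px=drift("side",d,read_state()['ee_pos']); print(px[:,1].min(),px[:,1].max(),P[:,2].min())
u,v=207,146
cv2.imwrite("pics/s4.png",cv2.resize(p[v:v+76,u:u+100],None,fx=8,fy=8,interpolation=cv2.INTER_CUBIC)[:,:,::-1])
```

```text
now (98, array([-0.0171, -0.0057,  0.102 ])) [0.54554523 0.00469484 0.17613699]
249 268 0.09158940472644894
```

View pics/s4.png

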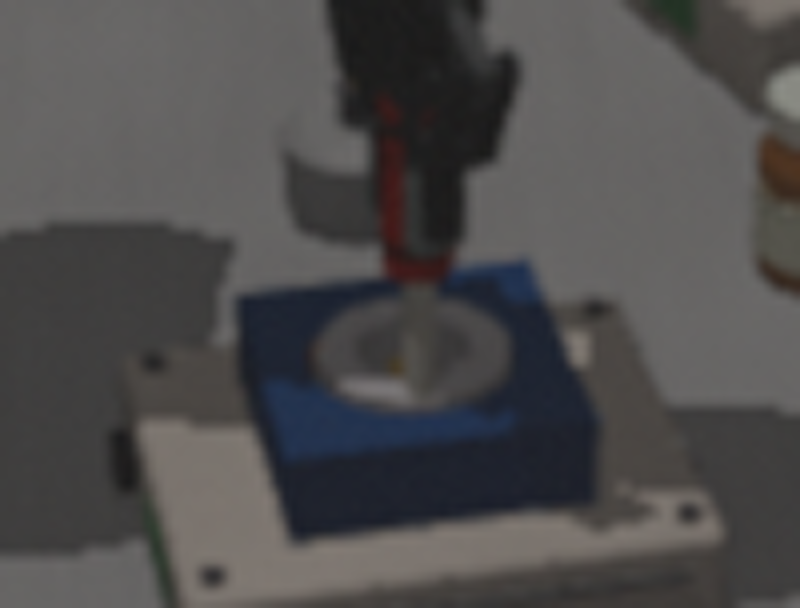

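The rim is now roughly 2–4 mm proud of the block. The tip is on the near rim at crop (420,395). Next are +x and −x, watching for the rise in force that means home.

Emit:
carry_out(
  fingers=[1, 1, 1, 1, 1, 1, 1],
  offset=[
    [0, 0, 0.05],
    [0, 0, 0.09],
    [0.15, 0.15, 0.09],
    [0.29, 0.3, 0.09],
    [0.29, 0.3, 0.09],
    [0.29, 0.3, 0.05],
    [0.29, 0.3, 0.02],
  ],
  delta_rot=[
    [0, 0, 0],
    [0, 0, 0],
    [0, 0, 0],
    [0, 0, 0],
    [0, 0, 0],
    [0, 0, 0],
    [0, 0, 0],
  ],
)

```text
t: 16.43
ee_pos: [0.574, 0.0341, 0.1773]
tcp_rot: [0.0, 0.984, 0.176, -0.0]
wrist_force: [-0.3, 0.1, -1.5]
grip_width: 0.314
gripper_force: 59.6
```

Emit:
carry_out(
  fingers=[1, 1, 1, 1, 1],
  offset=[
    [0, 0, -0.01],
    [0, 0, -0.02],
    [0, 0, -0.03],
    [0, 0, -0.04],
    [0, 0, -0.04],
  ],
  delta_rot=[
    [0, 0, 0],
    [0, 0, 0],
    [0, 0, 0],
    [0, 0, 0],
    [0, 0, 0],
  ],
)

```text
t: 16.85
ee_pos: [0.5742, 0.0341, 0.1744]
tcp_rot: [0.0, 0.985, 0.175, 0.0]
wrist_force: [-2.2, 0.4, 4.4]
grip_width: 0.312
gripper_force: 60.0
```

Emit:
carry_out(
  fingers=[1, 1, 1, 1, 1, 1, 1, 1],
  offset=[
    [0, 0, 0.05],
    [0, 0, 0.1],
    [-0.2, 0, 0.1],
    [-0.4, 0, 0.1],
    [-0.6, 0, 0.1],
    [-0.6, 0, 0.1],
    [-0.6, 0, 0.06],
    [-0.6, 0, 0.04],
  ],
  delta_rot=[
    [0, 0, 0],
    [0, 0, 0],
    [0, 0, 0],
    [0, 0, 0],
    [0, 0, 0],
    [0, 0, 0],
    [0, 0, 0],
    [0, 0, 0],
  ],
)

```text
t: 17.52
ee_pos: [0.5152, 0.0341, 0.1779]
tcp_rot: [0.0, 0.984, 0.175, 0.001]
wrist_force: [0.2, 0.4, -1.0]
grip_width: 0.311
gripper_force: 59.6
```

Emit:
carry_out(
  fingers=[1, 1, 1, 1, 1],
  offset=[
    [0, 0, -0.01],
    [0, 0, -0.02],
    [0, 0, -0.03],
    [0, 0, -0.04],
    [0, 0, -0.04],
  ],
  delta_rot=[
    [0, 0, 0],
    [0, 0, 0],
    [0, 0, 0],
    [0, 0, 0],
    [0, 0, 0],
  ],
)

```text
t: 17.93
ee_pos: [0.5148, 0.0342, 0.1741]
tcp_rot: [0.0, 0.984, 0.176, 0.0]
wrist_force: [-1.1, -1.0, 2.9]
grip_width: 0.313
gripper_force: 60.0
```

Not home yet. +y and −y next.

Emit:
carry_out(
  fingers=[1, 1, 1, 1, 1, 1, 1],
  offset=[
    [0, 0, 0.05],
    [0, 0, 0.09],
    [0.15, 0.15, 0.09],
    [0.3, 0.3, 0.09],
    [0.3, 0.3, 0.09],
    [0.3, 0.3, 0.05],
    [0.3, 0.3, 0.02],
  ],
  delta_rot=[
    [0, 0, 0],
    [0, 0, 0],
    [0, 0, 0],
    [0, 0, 0],
    [0, 0, 0],
    [0, 0, 0],
    [0, 0, 0],
  ],
)

```text
t: 18.52
ee_pos: [0.5439, 0.0642, 0.1753]
tcp_rot: [0.0, 0.984, 0.176, -0.0]
wrist_force: [-1.3, 0.6, -0.9]
grip_width: 0.313
gripper_force: 59.7
```

Emit:
carry_out(
  fingers=[1, 1, 1, 1, 1],
  offset=[
    [0, 0, -0.01],
    [0, 0, -0.02],
    [0, 0, -0.03],
    [0, 0, -0.04],
    [0, 0, -0.04],
  ],
  delta_rot=[
    [0, 0, 0],
    [0, 0, 0],
    [0, 0, 0],
    [0, 0, 0],
    [0, 0, 0],
  ],
)

```text
t: 18.93
ee_pos: [0.5443, 0.0642, 0.1739]
tcp_rot: [0.0, 0.985, 0.175, 0.001]
wrist_force: [-4.1, 0.6, 12.4]
grip_width: 0.31
gripper_force: 61.2
```

Emit:
carry_out(
  fingers=[1, 1, 1, 1, 1, 1, 1, 1],
  offset=[
    [0, 0, 0.05],
    [0, 0, 0.1],
    [0, -0.2, 0.1],
    [0, -0.4, 0.1],
    [0, -0.6, 0.1],
    [0, -0.6, 0.1],
    [0, -0.6, 0.06],
    [0, -0.6, 0.04],
  ],
  delta_rot=[
    [0, 0, 0],
    [0, 0, 0],
    [0, 0, 0],
    [0, 0, 0],
    [0, 0, 0],
    [0, 0, 0],
    [0, 0, 0],
    [0, 0, 0],
  ],
)

```text
t: 19.6
ee_pos: [0.5442, 0.0044, 0.1753]
tcp_rot: [-0.0, 0.985, 0.175, -0.0]
wrist_force: [0.1, 0.4, -0.7]
grip_width: 0.314
gripper_force: 59.4
```

Emit:
carry_out(
  fingers=[1, 1, 1, 1, 1],
  offset=[
    [0, 0, -0.01],
    [0, 0, -0.02],
    [0, 0, -0.03],
    [0, 0, -0.04],
    [0, 0, -0.04],
  ],
  delta_rot=[
    [0, 0, 0],
    [0, 0, 0],
    [0, 0, 0],
    [0, 0, 0],
    [0, 0, 0],
  ],
)

```text
t: 20.02
ee_pos: [0.5447, 0.0052, 0.1739]
tcp_rot: [0.0, 0.984, 0.176, 0.001]
wrist_force: [-3.7, 1.2, 13.7]
grip_width: 0.312
gripper_force: 61.2
```

Run:
```python
from h import *
p,d=imaging.read_camera("side"); print("now",rim(d)); C=cloud("side",d); h=cv2.cvtColor(p,cv2.COLOR_RGB2HSV)
m=(h[...,0]>100)&(h[...,0]<130)&(h[...,1]>120)&(np.hypot(C[...,0]-.546,C[...,1]-.033)<.075)&(C[...,2]>.094); print(np.median(C[m][:,2]),m.sum())
```

```text
now (79, array([-0.0048, -0.0428,  0.1005]))
0.09808837507952939 164
```

Both y sides now stop at the same height (0.1739) with 12–14 N, so they are on the floor of the bore. I'll finish with firmer presses all round.

Emit:
carry_out(
  fingers=[1, 1, 1, 1, 1, 1, 1],
  offset=[
    [0, 0, 0.07],
    [0, 0, 0.11],
    [0.15, 0.15, 0.11],
    [0.3, 0.3, 0.11],
    [0.3, 0.3, 0.11],
    [0.3, 0.3, 0.07],
    [0.3, 0.3, 0.04],
  ],
  delta_rot=[
    [0, 0, 0],
    [0, 0, 0],
    [0, 0, 0],
    [0, 0, 0],
    [0, 0, 0],
    [0, 0, 0],
    [0, 0, 0],
  ],
)

```text
t: 20.65
ee_pos: [0.5739, 0.0344, 0.1751]
tcp_rot: [0.0, 0.984, 0.176, -0.001]
wrist_force: [-0.5, -1.1, -1.3]
grip_width: 0.312
gripper_force: 59.5
```

Emit:
carry_out(
  fingers=[1, 1, 1, 1, 1],
  offset=[
    [0, 0, -0.015],
    [0, 0, -0.03],
    [0, 0, -0.04],
    [0, 0, -0.05],
    [0, 0, -0.05],
  ],
  delta_rot=[
    [0, 0, 0],
    [0, 0, 0],
    [0, 0, 0],
    [0, 0, 0],
    [0, 0, 0],
  ],
)

```text
t: 21.07
ee_pos: [0.5743, 0.0342, 0.1739]
tcp_rot: [0.0, 0.985, 0.175, 0.001]
wrist_force: [-5.9, 1.7, 18.0]
grip_width: 0.315
gripper_force: 61.7
```

Emit:
carry_out(
  fingers=[1, 1, 1, 1, 1, 1, 1, 1],
  offset=[
    [0, 0, 0.06],
    [0, 0, 0.11],
    [-0.2, 0, 0.11],
    [-0.4, 0, 0.11],
    [-0.6, 0, 0.11],
    [-0.6, 0, 0.11],
    [-0.6, 0, 0.07],
    [-0.6, 0, 0.05],
  ],
  delta_rot=[
    [0, 0, 0],
    [0, 0, 0],
    [0, 0, 0],
    [0, 0, 0],
    [0, 0, 0],
    [0, 0, 0],
    [0, 0, 0],
    [0, 0, 0],
  ],
)

```text
t: 21.73
ee_pos: [0.5149, 0.034, 0.1756]
tcp_rot: [0.0, 0.985, 0.175, 0.0]
wrist_force: [-0.3, -1.0, -1.4]
grip_width: 0.313
gripper_force: 59.4
```

Emit:
carry_out(
  fingers=[1, 1, 1, 1, 1],
  offset=[
    [0, 0, -0.015],
    [0, 0, -0.03],
    [0, 0, -0.04],
    [0, 0, -0.05],
    [0, 0, -0.05],
  ],
  delta_rot=[
    [0, 0, 0],
    [0, 0, 0],
    [0, 0, 0],
    [0, 0, 0],
    [0, 0, 0],
  ],
)

```text
t: 22.15
ee_pos: [0.5159, 0.0343, 0.1738]
tcp_rot: [0.0, 0.984, 0.176, 0.002]
wrist_force: [-6.4, 0.8, 23.2]
grip_width: 0.315
gripper_force: 62.2
```

All four sides now stop at the same height (0.1738–0.1739) under 12–23 N, so the cup is home and square. The drift can go back to its stand.

Emit:
carry_out(
  fingers=[1, 1, 1, 1, 1],
  offset=[
    [0, 0, 0.1],
    [0, 0, 0.35],
    [0, 0, 0.55],
    [0, 0, 0.55],
    [0, 0, 0.55],
  ],
  delta_rot=[
    [0, 0, 0],
    [0, 0, 0],
    [0, 0, 0],
    [0, 0, 0],
    [0, 0, 0],
  ],
)

```text
t: 22.57
ee_pos: [0.5153, 0.0342, 0.2263]
tcp_rot: [0.0, 0.984, 0.175, 0.001]
wrist_force: [-0.8, -0.2, -2.5]
grip_width: 0.314
gripper_force: 59.5
```

Emit:
carry_out(
  fingers=[1, 1, 1, 1],
  offset=[
    [-0.04, -0.3, 0],
    [-0.08, -0.65, 0],
    [-0.11, -1, 0],
    [-0.11, -1, 0],
  ],
  delta_rot=[
    [0, 0, 0],
    [0, 0, 0],
    [0, 0, 0],
    [0, 0, 0],
  ],
)

```text
t: 22.9
ee_pos: [0.5026, -0.0706, 0.2241]
tcp_rot: [0.001, 0.985, 0.173, -0.002]
wrist_force: [0.6, 0.0, -0.7]
grip_width: 0.311
gripper_force: 59.6
```

Emit:
carry_out(
  fingers=[1, 1, 1, 1],
  offset=[
    [-0.04, -0.3, 0],
    [-0.08, -0.65, 0],
    [-0.11, -1, 0],
    [-0.11, -1, 0],
  ],
  delta_rot=[
    [0, 0, 0],
    [0, 0, 0],
    [0, 0, 0],
    [0, 0, 0],
  ],
)

```text
t: 23.23
ee_pos: [0.4917, -0.1706, 0.2241]
tcp_rot: [0.001, 0.985, 0.173, -0.001]
wrist_force: [-1.2, -0.0, -1.5]
grip_width: 0.316
gripper_force: 59.8
```

Emit:
carry_out(
  fingers=[1, 1, 1, 1],
  offset=[
    [-0.04, -0.3, 0],
    [-0.08, -0.65, 0],
    [-0.11, -1, 0],
    [-0.11, -1, 0],
  ],
  delta_rot=[
    [0, 0, 0],
    [0, 0, 0],
    [0, 0, 0],
    [0, 0, 0],
  ],
)

```text
t: 23.57
ee_pos: [0.4806, -0.2705, 0.224]
tcp_rot: [0.0, 0.985, 0.173, -0.001]
wrist_force: [-0.4, -0.8, -1.6]
grip_width: 0.312
gripper_force: 59.9
```

Emit:
carry_out(
  fingers=[1, 1, 1, 1, 1],
  offset=[
    [-0.04, -0.2, 0],
    [-0.08, -0.45, 0],
    [-0.08, -0.45, 0],
    [-0.08, -0.45, 0],
    [-0.08, -0.45, 0],
  ],
  delta_rot=[
    [0, 0, 0],
    [0, 0, 0],
    [0, 0, 0],
    [0, 0, 0],
    [0, 0, 0],
  ],
)

```text
t: 23.98
ee_pos: [0.4734, -0.3096, 0.2247]
tcp_rot: [-0.001, 0.984, 0.175, -0.001]
wrist_force: [-0.4, 1.0, -2.1]
grip_width: 0.316
gripper_force: 59.9
```

Run:
```python
from h import *
s=read_state(); t=s['ee_pos']; print(t,s['wrist_force'])
p,d=imaging.read_camera("side"); P,px=drift("side",d,t)
k=(P[:,2]<t[2]-.03)&(P[:,2]>t[2]-.072); print("shank off",(P[k].mean(0)-t).round(4), px[k][:,1].min(),px[k][:,1].max(),px[:,0].max())
print("cup rim",rim(d))
a=p[200:310,170:310]; cv2.imwrite("pics/s5.png",cv2.resize(a,None,fx=5,fy=5,interpolation=cv2.INTER_CUBIC)[:,:,::-1])
```

```text
[ 0.47341078 -0.3095519   0.22468168] [-0.42823421  0.95536162 -2.08322259]
shank off [ 0.0036 -0.0042 -0.0516] 235 240 251
cup rim (103, array([-0.0027,  0.001 ,  0.1003]))
```

View pics/s5.png

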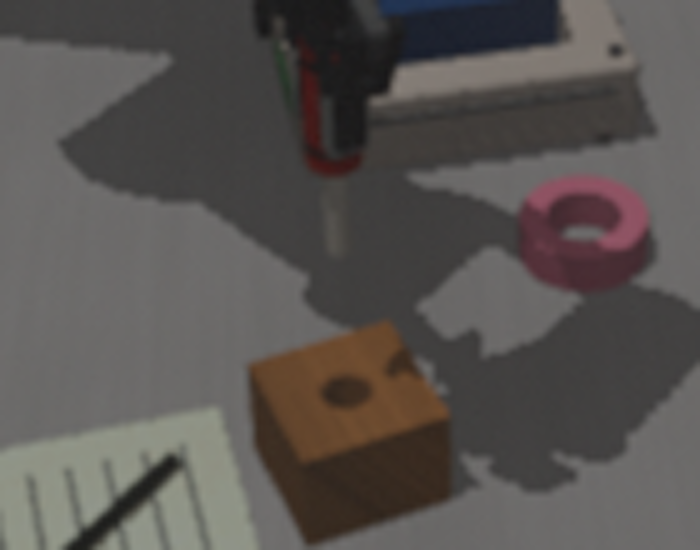

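The cup now reads level in depth (tilt about 0) and the drift is still straight in the grip. The tip is at crop (336,255) above the hole at (346,390). Lowering it now.

Emit:
carry_out(
  fingers=[1, 1, 1, 1, 1, 1, 1],
  offset=[
    [0, 0, -0.2],
    [0, 0, -0.4],
    [0, 0, -0.55],
    [0, 0, -0.7],
    [0, 0, -0.85],
    [0, 0, -1],
    [0, 0, -1],
  ],
  delta_rot=[
    [0, 0, 0],
    [0, 0, 0],
    [0, 0, 0],
    [0, 0, 0],
    [0, 0, 0],
    [0, 0, 0],
    [0, 0, 0],
  ],
)

```text
t: 24.62
ee_pos: [0.4723, -0.3082, 0.1229]
tcp_rot: [-0.002, 0.984, 0.176, -0.002]
wrist_force: [-0.7, 0.0, -1.8]
grip_width: 0.312
gripper_force: 59.8
```

Emit:
carry_out(
  fingers=[1, 1, 1, 1, 1, 1, 1],
  offset=[
    [0, 0, -0.1],
    [0, 0, -0.2],
    [0, 0, -0.3],
    [0, 0, -0.38],
    [0, 0, -0.43],
    [0, 0, -0.45],
    [0, 0, -0.45],
  ],
  delta_rot=[
    [0, 0, 0],
    [0, 0, 0],
    [0, 0, 0],
    [0, 0, 0],
    [0, 0, 0],
    [0, 0, 0],
    [0, 0, 0],
  ],
)

```text
t: 25.2
ee_pos: [0.4732, -0.3106, 0.0803]
tcp_rot: [-0.0, 0.984, 0.175, -0.0]
wrist_force: [0.2, -0.1, -1.2]
grip_width: 0.314
gripper_force: 59.8
```

Emit:
carry_out(
  fingers=[1, 1, 1],
  offset=[
    [0, 0, -0.01],
    [0, 0, -0.02],
    [0, 0, -0.02],
  ],
  delta_rot=[
    [0, 0, 0],
    [0, 0, 0],
    [0, 0, 0],
  ],
)

```text
t: 25.45
ee_pos: [0.4735, -0.3108, 0.079]
tcp_rot: [0.0, 0.984, 0.175, 0.0]
wrist_force: [0.8, 0.0, -0.8]
grip_width: 0.313
gripper_force: 59.8
```

Emit:
carry_out(
  fingers=[1, 1, 1],
  offset=[
    [0, 0, -0.01],
    [0, 0, -0.02],
    [0, 0, -0.02],
  ],
  delta_rot=[
    [0, 0, 0],
    [0, 0, 0],
    [0, 0, 0],
  ],
)

```text
t: 25.7
ee_pos: [0.4735, -0.3108, 0.0771]
tcp_rot: [0.0, 0.984, 0.175, 0.0]
wrist_force: [-0.2, 0.5, 0.4]
grip_width: 0.315
gripper_force: 60.3
```

Emit:
carry_out(
  fingers=[1, 1, 1],
  offset=[
    [0, 0, -0.005],
    [0, 0, -0.01],
    [0, 0, -0.01],
  ],
  delta_rot=[
    [0, 0, 0],
    [0, 0, 0],
    [0, 0, 0],
  ],
)

```text
t: 25.95
ee_pos: [0.4736, -0.3108, 0.077]
tcp_rot: [0.0, 0.984, 0.176, 0.0]
wrist_force: [-2.7, 2.3, 7.9]
grip_width: 0.311
gripper_force: 60.6
```

Emit:
carry_out(
  fingers=[0.2, 0, -0.3, -0.6, -1, -1, -1, -1, -1, -1],
  offset=[
    [0, 0, 0],
    [0, 0, 0],
    [0, 0, 0],
    [0, 0, 0],
    [0, 0, 0],
    [0, 0, 0],
    [0, 0, 0],
    [0, 0, 0],
    [0, 0, 0],
    [0, 0, 0],
  ],
  delta_rot=[
    [0, 0, 0],
    [0, 0, 0],
    [0, 0, 0],
    [0, 0, 0],
    [0, 0, 0],
    [0, 0, 0],
    [0, 0, 0],
    [0, 0, 0],
    [0, 0, 0],
    [0, 0, 0],
  ],
)

```text
t: 26.78
ee_pos: [0.4734, -0.3107, 0.0758]
tcp_rot: [0.0, 0.984, 0.175, -0.0]
wrist_force: [0.4, -0.5, 0.7]
grip_width: 1.001
gripper_force: 0.0
```

Emit:
carry_out(
  fingers=[-1, -1, -1, -1, -1, -1],
  offset=[
    [0, 0, 0.15],
    [0, 0, 0.35],
    [0, 0, 0.6],
    [0, 0, 0.8],
    [0, 0, 1],
    [0, 0, 1],
  ],
  delta_rot=[
    [0, 0, 0],
    [0, 0, 0],
    [0, 0, 0],
    [0, 0, 0],
    [0, 0, 0],
    [0, 0, 0],
  ],
)

```text
t: 27.28
ee_pos: [0.475, -0.312, 0.1801]
tcp_rot: [0.003, 0.984, 0.176, 0.002]
wrist_force: [0.8, -0.9, 0.2]
grip_width: 0.999
gripper_force: 0.0
```

Emit:
carry_out(
  fingers=[-1, -1, -1, -1, -1, -1],
  offset=[
    [0, 0, 0.3],
    [0, 0, 0.6],
    [-0.3, -0.2, 0.6],
    [-0.6, -0.4, 0.6],
    [-0.9, -0.6, 0.6],
    [-0.9, -0.6, 0.6],
  ],
  delta_rot=[
    [0, 0, 0],
    [0, 0, 0],
    [0, 0, 0],
    [0, 0, 0],
    [0, 0, 0],
    [0, 0, 0],
  ],
)

```text
t: 27.78
ee_pos: [0.3791, -0.3734, 0.2353]
tcp_rot: [0.0, 0.985, 0.173, -0.001]
wrist_force: [0.2, -0.6, 0.1]
grip_width: 0.998
gripper_force: 0.0
```

Emit:
carry_out(
  fingers=[-1, -1, -1, -1, -1, -1],
  offset=[
    [-0.3, -0.2, 0],
    [-0.6, -0.4, 0],
    [-0.9, -0.6, 0],
    [-0.9, -0.6, 0],
    [-0.9, -0.6, 0],
    [-0.9, -0.6, 0],
  ],
  delta_rot=[
    [0, 0, 0],
    [0, 0, 0],
    [0, 0, 0],
    [0, 0, 0],
    [0, 0, 0],
    [0, 0, 0],
  ],
)

```text
t: 28.28
ee_pos: [0.2937, -0.4303, 0.2353]
tcp_rot: [-0.0, 0.985, 0.175, 0.0]
wrist_force: [0.3, -0.0, 0.5]
grip_width: 0.996
gripper_force: 0.0
```

Run:
```python
from h import *
s=read_state(); print(s['ee_pos'],s['t'])
p,d=imaging.read_camera("side"); print("cup rim side",rim(d))
pt,dt=imaging.read_camera("top"); print("cup rim top",rim(dt,"top",(.5426,.0355)), "start", rim(np.load("top0.npz")['d'],"top",(.5426,.0355)))
C=cloud("top",dt); h=cv2.cvtColor(pt,cv2.COLOR_RGB2HSV); H,S,V=h[...,0],h[...,1],h[...,2]
m=((H<5)|(H>174))&(S>180)&(V>60)&(C[...,2]>.1); print("handle top",C[m].mean(0),np.percentile(C[m][:,2],[50,90]),"start .4727 -.3088 / .1297 .1321")
a=cv2.resize(pt[175:280,180:400],(800,382),interpolation=cv2.INTER_CUBIC); b=cv2.resize(p[150:310,180:500],(400,200),interpolation=cv2.INTER_CUBIC)
f=np.zeros((590,800,3),np.uint8); f[:382]=a; f[385:585,:400]=b; f[385:585,400:]=cv2.resize(p[235:315,190:350],(400,200),interpolation=cv2.INTER_CUBIC)
cv2.imwrite("pics/end.png",f[:,:,::-1])
```

```text
[ 0.29373312 -0.43029945  0.23534295] 28.2833
cup rim side (99, array([ 1.000e-04, -1.170e-02,  1.001e-01]))
cup rim top (341, array([ 0.003 , -0.0096,  0.1002])) start (358, array([-0.0017, -0.0012,  0.1108]))
handle top [ 0.47264256 -0.31006057  0.12954996] [0.12954967 0.13175786] start .4727 -.3088 / .1297 .1321
```

View pics/end.png

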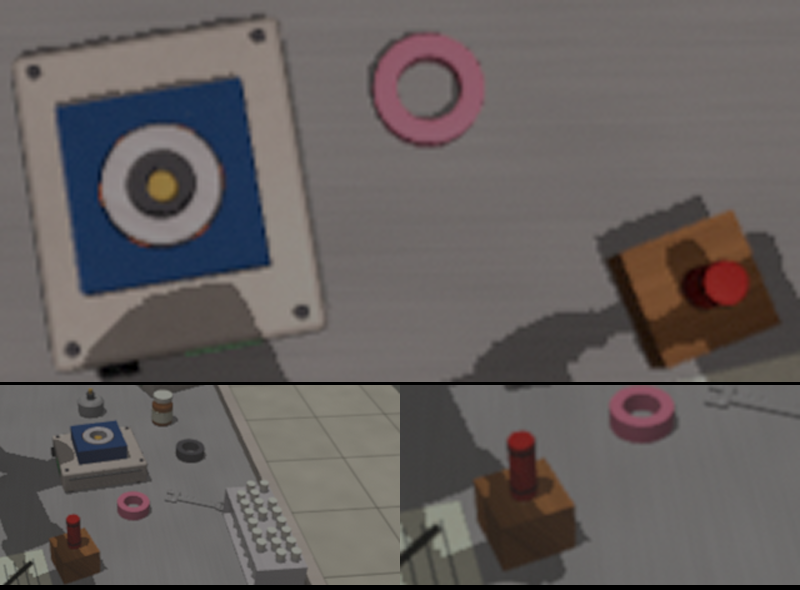

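The silver cup at (161,184) is level, about 2 mm proud of the block. The drift is back at (727,283), with its handle height unchanged from the start, so the shoulder is on the wood. The pink ring and the other things are where they were.

```bash
python3 -c "
from station import ticket; print(ticket.sign_off())"
```

```text
the job is handed in; nothing more can be done
None
```

I tapped the cup home in alternating 2–3.5 mm steps (one −x press went about 3.4 mm, over your limit): all four sides stop at the same height and the rim is about 2 mm above the block. The drift is back in its stand with its shoulder on the wood, nothing else in view has moved, and the job was handed in at about 28 s.

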